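# Load a vial cassette under the analyser's spring flap

### The arm

A 6-joint arm with a two-finger parallel gripper is mounted at the origin on the work surface. World frame = base frame: x ahead of the robot, y to its left, z up, the work surface at z = 0. Lengths are in m, angles in rad, forces in N, time in s.
With the tool pointing down it reaches from about 0.375 to 0.925 m from the base axis. Payload 5.7 kg.
Tool frame: the origin (TCP) lies on the mounting face of the last link; the fingertips stand 182 mm ahead of it and the grasp point (between the pads) lies 163 mm ahead of it (manip.tips_ahead is the distance from the TCP to the fingertips, in m); z points along the fingers, y is the line along which they close (so a half turn about z gives the same grasp; the last joint's range is limited). The gripper opens to 88 mm and grips with 3 to 60 N. Pads are 20 mm wide; open, the fingers measure 115 mm over their backs; the gripper's body (75 mm by 178 mm) begins 61 mm behind the grasp point.
Start: joints at [1.048, 0.359, 1.51, -0, 1.272, -0.115], TCP at [0.238, 0.551, 0.405] pointing down, gripper open.
Joint ranges: [-2.97, 2.97], [-1.01, 2.36], [0.21, 2.38], [-0.96, 4.11], [0.2, 2.71], [-2.98, 2.98]. Speed limits (rad/s): [2.39, 2.39, 3.14, 3.14, 3.14, 3.14].

### API

Orientations are given as a unit quaternion [w, x, y, z].
In Python, from plant import manip, eyes gives the robot as it stands.
- The arm moves only by the tool drive_tool, never from a script. Its argument "motion" is a list of rows, each an object of numbers: "ax", "ay", "az": the turn, a rotation vector about the tool's x, y, z as a fraction of full scale; "x", "y", "z": the shift along the tool's x, y, z as a fraction of full scale; "jaw": the gripper command: -1 is fully open, 1 is shut, values between are in proportion. In form: [{"ax": .., "ay": .., "az": .., "x": .., "y": .., "z": .., "jaw": ..}, ...]. A call has 1 to 20 rows; each row shifts and turns the commanded pose from where the row before left it, along the tool's axes as they then stand; what a row does not reach is not made up. Full scale, the value 1, is 0.04 m for a shift and 10 degrees for a turn. A row lasts 1/8 s, in which the tool goes at most 62.5 mm and 10.7 degrees, less where a joint would pass 70% of its speed; a pose out of reach is approached as far as the arm can. A call with a number of a shift or a turn outside -1 to 1 is refused whole. A call with a gripper value outside its range is refused whole. The fingers move at their own pace and stop on an object; "grip_force" is the grip in N (left out, the last holds). Time passes only in rows, so rows that do not move let the fingers close. It gives the time, the measured TCP pose, the force, the opening and the grip force at its end, in the units of the state.
- manip.get_obs(): the state, without advancing time (a new reading comes with each control period).
- eyes.capture(name): name is "scene" or "top"; returns (picture, depth): 480x640x3 uint8, red, green, blue; 480x640 float32, m along the optical axis (not along the pixel's ray), 0 where there is no reading.
- eyes.get_calibration(name): a dict with "fx", "fy", "cx", "cy" (pixels), "world_from_camera" (4x4, takes a point from camera to world coordinates). Camera axes: x right, y down, z forward; pixel columns grow to the right and rows downward; lengths in m; the calibration is good to about 2 mm. A picture is of the moment at which its call begins. get_calibration takes no time and is no camera call.
- manip.close_job(): hands the job in; it is judged then, once.
The state is a dict: "time_s": time; "joints": joint angles; "qd": joint speeds; "tau": joint torques, N m; "tool_pos": TCP position; "tcp_rot": TCP orientation; "ft_force": force on the tool from outside, world axes, zero at the start; "ft_torque": the same for the moment, N m; "width": opening from 0.0 (shut) to 1.0 (fully open); "gripper_force": force on a finger pad.
Only numpy, scipy, OpenCV 4.12 (cv2) and the standard library are available. Lean on these libraries where they do the work, as an engineer would, in place of code of your own. Each camera call takes 0.05 s, during which the arm holds its last target. There are 200 camera calls.

### The job

Press down the long plate beside the loading lane with one fingertip so that the spring-closed flap is held open, and meanwhile push the vial cassette along its lane under the flap with the other fingertip (its upright end tab is there for this) until it is fully home against the back stop. Keep the flap held open until the cassette is home, so that the flap never presses on the cassette; then let the flap spring shut and move clear. Push the cassette only, do not lift or tip it, and leave the bottle, beaker, tube rack and small jar alone.

Things in the scene. Friction and masses are not known exactly. Their poses are not given: they have to be found in the camera images.
- dock: Fixed loading bay before a low white analyser (66 mm high, from x = 82 mm on). Origin on the table under the flap's lip, on the lane's centre line; +x runs along the lane into the bay (push direction), y to the left, z up. Deck top 8 mm above the table, x = -175 to 80. Lane rails 8 mm high on the deck, inner faces y = -22 and 22, from x = -117. Back stop face x = 68. Hinge posts at x = -11 and 75, y = 40, 45 mm high.
- home (a point): Point on the deck's top where the cassette's origin lies when the cassette is fully home (dock x = 38, y = 0, z = 8 mm).
- flap (a joint): Angle (rad) of the grey spring-closed flap: 0 shut, stop at 0.7. It turns about a level axis parallel to the lane (dock y = 40, z = 38 mm): pressing its press plate down raises its roof panel and lip. From 0.35 the lip clears the cassette; 0.5 is a good value. About 4 to 8 N on the plate's middle hold it open; released, it springs shut.
- lip (a point): Middle of the lower edge of the flap's lip, a down-hanging tongue 4 mm thick (dock x = -2 to 2, y = -22 to -2) at the front of the roof panel (70 x 70 mm, over the bay). Shut, this edge is 17 mm above the table and bars the cassette block's way; it passes over the cassette's bar. It moves with the flap.
- plate (a point): Centre of the upper face of the flap's press plate: strip 260 mm long (dock x = -200 to 60), 40 wide, 4 thick, left of the lane (y = 55 to 93 shut). Shut it slopes up away from the lane by 0.3 rad, this point 51 mm above the table; at 0.5 rad it slopes down by 0.2, and a blunt fingertip on its middle stands 31 to 36 mm above the table, a good height to push the tab too. A fingertip can slide along it.
- cassette: Loose white vial cassette, about 0.12 kg, in the lane before the flap. Block 60 (x) x 40 (y) x 19 mm high with six vial tops; from its rear a flat bar (12 wide, 6 high) leads to an upright end tab. Origin: centre of the block's underside; +x points along the lane into the bay; block front face x = 30, tab rear face x = -82 mm.
- tab (a point): Point on the rear face of the cassette's upright end tab (30 mm wide, 5 thick, 46 high), on its middle line, 35 mm above the cassette's underside; a fingertip pushes here. With the cassette home the tab's rear face stays outside, at dock x = -44 mm.
- bottle: Amber bottle, 60 mm diameter, 140 mm high, to be left alone; origin at the centre of its underside.
- beaker: Clear beaker, 68 mm diameter, 85 mm high, to be left alone; origin at the centre of its underside.
- rack: Small white rack with six capped tubes, 60 x 50 mm, 72 mm high, to be left alone; origin at the centre of its underside.
- jar: Small jar, 38 mm diameter, 50 mm high, standing to the right of the lane, to be left alone; origin at the centre of its underside.
There are look-alikes about, which are no part of the job. What is shaped like the cassette but purple is not meant.

How it is judged:
By the outcome, as a careful person would: the job done as asked, in the order asked, and still so for the second after the job is handed in, with the robot touching nothing.
It also fails if it takes over 35 s, if anything falls off the work surface, if the arm or the gripper's body presses on something with over 40 N, if the wrist force passes 120 N, or if a joint passes its speed limit or range.

## Working session

There is one attempt and no reset: what is moved stays moved. The work goes in short steps, Python scripts to look and compute and a tool call to move; the robot and the scene stay as the last step left them, time stands still between calls to the robot, and variables do not carry over. Pictures are saved under pics/ and viewed, at most 10 in all, crops included, and the job is handed in when it is done.

Besides the shell and the picture viewer there is one more tool, called by a JSON object that holds its "op" and its "data". drive_tool: Moves the arm, as the interface text tells. Its arguments: {"type":"object","properties":{"motion":{"type":"array"},"grip_force":{"type":"number"}},"required":["motion"]}

```bash
ls; mkdir -p pics
python3 - <<'E'
from plant import manip, eyes
import cv2,numpy as np
print(manip.get_obs(), manip.tips_ahead)
for n in("scene","top"):
    p,d=eyes.capture(n); cv2.imwrite(f"pics/{n}0.png",p[:,:,::-1]); np.save(f"{n}_d.npy",d); np.save(f"{n}_p.npy",p)
    print(n,eyes.get_calibration(n))
E
```

```text
pics
{'time_s': 0.0, 'joints': array([ 1.04791077e+00,  3.59488584e-01,  1.51141704e+00,  1.51561043e-05,
        1.27250719e+00, -1.15137317e-01]), 'qd': array([ 2.25158348e-04, -1.93754992e-03,  1.11805598e-03, -1.59742665e-03,
       -6.79742465e-05, -8.47379368e-05]), 'tau': array([ 8.93959987e-04, -5.15377593e+01, -2.70723671e+01,  6.76030666e-02,
        3.48935870e-02, -1.62520641e-04]), 'tool_pos': array([0.23777091, 0.55048673, 0.40382494]), 'tcp_rot': array([-2.92301716e-04,  2.02466829e-01,  9.79288698e-01, -8.61888920e-04]), 'ft_force': array([-0.01925375, -0.0990062 , -0.15527576]), 'ft_torque': array([-0.03566841, -0.03356535,  0.01714773]), 'gripper_force': 0.0, 'width': 1.0016298149985492} 0.182
scene {'fx': 458.20582084719103, 'fy': 458.20582084719103, 'cx': 317.21305043639876, 'cy': 238.91150978708396, 'world_from_camera': array([[-0.164285  ,  0.57415918, -0.80209206,  1.29657873],
       [ 0.98631295,  0.10719139, -0.12528674,  0.08965917],
       [ 0.01404283, -0.81169652, -0.58391058,  0.59928915],
       [ 0.        ,  0.        ,  0.        ,  1.        ]])}
top {'fx': 451.58266653479495, 'fy': 451.58266653479495, 'cx': 322.1878955458787, 'cy': 234.51035061053202, 'world_from_camera': array([[-0.02713476, -0.99563969,  0.08924858,  0.49086941],
       [-0.99940579,  0.02891867,  0.01875592, -0.01614544],
       [-0.02125509, -0.08868661, -0.99583277,  0.93518166],
       [ 0.        ,  0.        ,  0.        ,  1.        ]])}
```

View pics/top0.png

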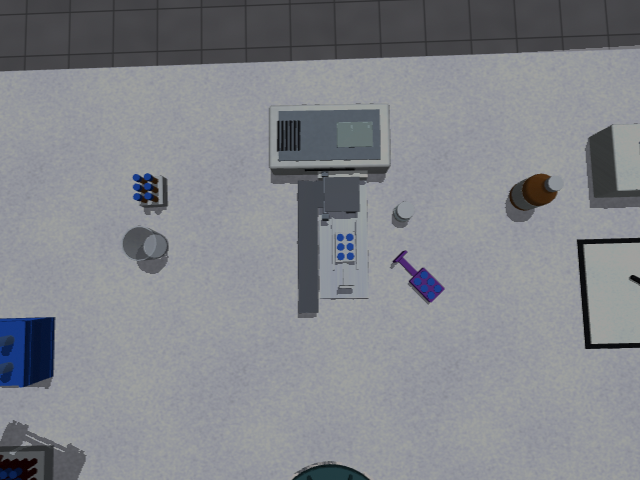

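View pics/scene0.png

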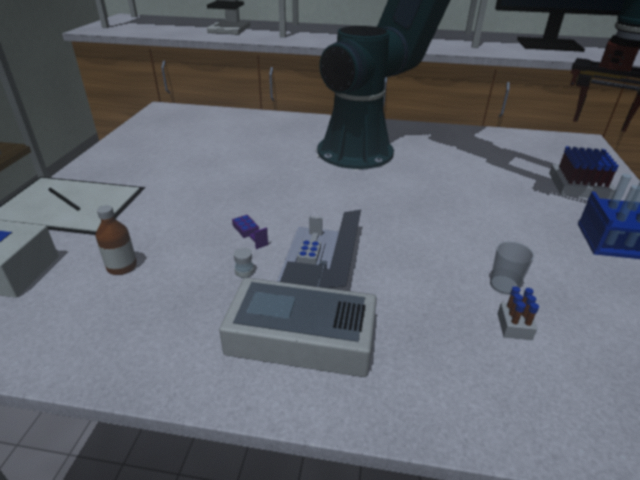

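Top view: the dock is at columns 298–390, rows 105–315, with the plate at (308,250) and the flap roof at (342,193). The cassette candidates are the white one in the lane, (345,245) with tab (347,287), and the purple one outside it at (425,283). The white one fits the description. Next I'll measure and make a crop to confirm.

```bash
cat > h.py <<'E'
import numpy as np
from plant import eyes
def cloud(n,d):
    c=eyes.get_calibration(n); v,u=np.mgrid[:480,:640]
    P=np.stack([(u-c["cx"])/c["fx"]*d,(v-c["cy"])/c["fy"]*d,d],-1)
    M=c["world_from_camera"]; W=P@M[:3,:3].T+M[:3,3]; W[d<=0]=np.nan; return W
E
python3 - <<'E'
import numpy as np,cv2
from h import *
np.set_printoptions(precision=4,suppress=True)
p=np.load("top_p.npy"); W=cloud("top",np.load("top_d.npy"))
cv2.imwrite("pics/crop.png",cv2.resize(p[160:325,280:460,::-1],None,fx=4,fy=3.6,interpolation=cv2.INTER_CUBIC))
for v,u in[(250,308),(300,308),(195,342),(245,338),(290,345),(287,347),(285,347),(292,330),(150,350),(140,200),(250,200),(212,402),(283,425)]: print((u,v),W[v,u])
def rect(n,m):
    m=m.astype(np.uint8); k,l,s,_=cv2.connectedComponentsWithStats(m)
    i=1+np.argmax(s[1:,4]); m=l==i; Q=W[m]
    r=cv2.minAreaRect((Q[:,:2]*1000).astype(np.float32)); print(n,m.sum(),r,"z",np.percentile(Q[:,2],[2,50,98]))
    print(cv2.boxPoints(r))
U,V=np.meshgrid(range(640),range(480))
Z=W[...,2]
rect("plate",(U>292)&(U<321)&(V>182)&(V<320)&(Z>.03)&(Z<.075))
rect("deck",(U>317)&(U<375)&(V>240)&(V<302)&(Z>.004)&(Z<.03))
rect("tab",(U>330)&(U<362)&(V>270)&(V<296)&(Z>.035)&(Z<.08))
rect("block",(U>325)&(U<362)&(V>212)&(V<270)&(Z>.021)&(Z<.04))
rect("roof",(U>322)&(U<362)&(V>172)&(V<216)&(Z>.03)&(Z<.08))
S=cloud("scene",np.load("scene_d.npy"))
for n,(u0,u1,v0,v1,z0,z1) in dict(plate=(325,365,205,295,.03,.08),tab=(300,328,212,240,.035,.08)).items():
    Q=S[v0:v1,u0:u1].reshape(-1,3); Q=Q[(Q[:,2]>z0)&(Q[:,2]<z1)]
    print("scene",n,cv2.boxPoints(cv2.minAreaRect((Q[:,:2]*1000).astype(np.float32))),np.percentile(Q[:,2],[2,50,98]))
E
```

```text
(308, 250) [0.5404 0.0291 0.0521]
(308, 300) [0.4434 0.0314 0.0533]
(342, 195) [ 0.6485 -0.041   0.0453]
(338, 245) [ 0.5502 -0.0303  0.0262]
(345, 290) [ 0.4592 -0.0421  0.0083]
(347, 287) [ 0.4664 -0.0448  0.054 ]
(347, 285) [ 0.4699 -0.0454  0.0404]
(330, 292) [ 0.456  -0.0114  0.0092]
(350, 150) [ 0.7332 -0.0588  0.0676]
(200, 140) [ 0.7851  0.257  -0.0022]
(200, 250) [0.5496 0.2569 0.0008]
(402, 212) [ 0.6099 -0.1576  0.0518]
(425, 283) [ 0.4693 -0.2024  0.0204]
plate 2663 ((547.4960327148438, 27.109928131103516), (43.318763732910156, 255.95033264160156), 88.52806091308594) z [0.0435 0.051  0.0578]
[[419.0067   8.745 ]
 [674.8726   2.1703]
 [675.9854  45.4748]
 [420.1195  52.0495]]
deck 2695 ((501.2099914550781, -40.56206130981445), (100.87284088134766, 116.73613739013672), 88.48127746582031) z [0.005  0.0089 0.0289]
[[441.5257 -89.4338]
 [558.2208 -92.5277]
 [560.8943   8.3097]
 [444.1992  11.4036]]
tab 41 ((468.3074645996094, -43.96540832519531), (29.053762435913086, 3.8852415084838867), 88.61209869384766) z [0.0372 0.0536 0.0567]
[[466.0135 -58.441 ]
 [469.8976 -58.5351]
 [470.6014 -29.4898]
 [466.7173 -29.3957]]
block 596 ((546.8507080078125, -44.46357727050781), (40.27006530761719, 58.87675476074219), 88.84748840332031) z [0.0241 0.0275 0.0307]
[[517.0133 -64.0024]
 [575.8782 -65.1867]
 [576.6881 -24.9247]
 [517.8232 -23.7405]]
roof 1465 ((652.0364990234375, -41.47297668457031), (76.7514419555664, 87.36648559570312), 88.46272277832031) z [0.0371 0.0434 0.0469]
[[607.3394 -78.663 ]
 [694.6745 -81.0068]
 [696.7336  -4.283 ]
 [609.3985  -1.9392]]
scene plate [[416.0838  48.1188]
 [423.9244 -22.5091]
 [725.2446  10.9412]
 [717.404   81.5691]] [0.0443 0.0522 0.0686]
scene tab [[462.1998 -30.3589]
 [465.839  -59.1519]
 [475.4486 -57.9374]
 [471.8094 -29.1443]] [0.0354 0.0464 0.0555]
```

View pics/crop.png

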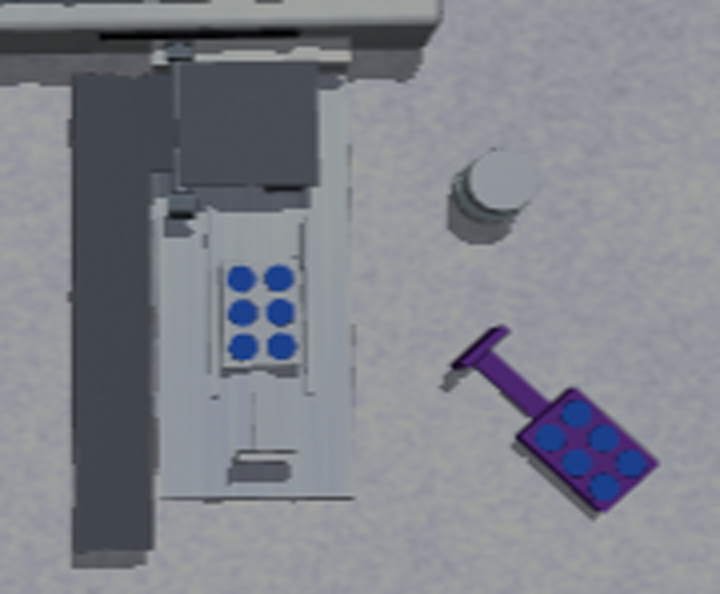

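The crop shows the white cassette in the lane, with its tab at crop (265,455), and the purple look-alike outside it at (590,430). Everything measured agrees with the given sizes:

- **Dock:** origin at about (616, -48.5) mm, yaw -1.46°
- **Plate:** centre z 51 mm
- **Tab:** rear face at dock x ≈ -149.5, top at z 54 mm

Plan: set the finger centres 76 mm apart, press at dock x = -167, then slide about 110 mm.

{"op": "drive_tool", "data": {"motion": [{"az":-0.73,"jaw":-0.42},{"az":-0.73,"jaw":-0.42},{"az":-0.73,"jaw":-0.42},{"x":-0.377,"y":-0.918,"z":0.173,"jaw":-0.42},{"x":-0.377,"y":-0.918,"z":0.173,"jaw":-0.42},{"x":-0.377,"y":-0.918,"z":0.173,"jaw":-0.42},{"x":-0.377,"y":-0.918,"z":0.173,"jaw":-0.42},{"x":-0.377,"y":-0.918,"z":0.173,"jaw":-0.42},{"x":-0.377,"y":-0.918,"z":0.173,"jaw":-0.42},{"x":-0.377,"y":-0.918,"z":0.173,"jaw":-0.42},{"x":-0.377,"y":-0.918,"z":0.173,"jaw":-0.42},{"x":-0.377,"y":-0.918,"z":0.173,"jaw":-0.42},{"x":-0.377,"y":-0.918,"z":0.173,"jaw":-0.42},{"x":-0.377,"y":-0.918,"z":0.173,"jaw":-0.42},{"x":-0.377,"y":-0.918,"z":0.173,"jaw":-0.42},{"x":-0.377,"y":-0.918,"z":0.173,"jaw":-0.42},{"x":-0.377,"y":-0.918,"z":0.173,"jaw":-0.42},{"x":-0.377,"y":-0.918,"z":0.173,"jaw":-0.42}]}}

```text
$.motion[0]: bad value
```

{"op": "drive_tool", "data": {"motion": [{"jaw":-0.42},{"jaw":-0.42}]}}

```text
$.motion[0]: bad value
```

{"op": "drive_tool", "data": {"motion": [{"ax":0,"ay":0,"az":-0.73,"x":0,"y":0,"z":0,"jaw":-0.42},{"ax":0,"ay":0,"az":-0.73,"x":0,"y":0,"z":0,"jaw":-0.42},{"ax":0,"ay":0,"az":-0.73,"x":0,"y":0,"z":0,"jaw":-0.42},{"ax":0,"ay":0,"az":0,"x":-0.377,"y":-0.918,"z":0.173,"jaw":-0.42},{"ax":0,"ay":0,"az":0,"x":-0.377,"y":-0.918,"z":0.173,"jaw":-0.42},{"ax":0,"ay":0,"az":0,"x":-0.377,"y":-0.918,"z":0.173,"jaw":-0.42},{"ax":0,"ay":0,"az":0,"x":-0.377,"y":-0.918,"z":0.173,"jaw":-0.42},{"ax":0,"ay":0,"az":0,"x":-0.377,"y":-0.918,"z":0.173,"jaw":-0.42},{"ax":0,"ay":0,"az":0,"x":-0.377,"y":-0.918,"z":0.173,"jaw":-0.42},{"ax":0,"ay":0,"az":0,"x":-0.377,"y":-0.918,"z":0.173,"jaw":-0.42},{"ax":0,"ay":0,"az":0,"x":-0.377,"y":-0.918,"z":0.173,"jaw":-0.42},{"ax":0,"ay":0,"az":0,"x":-0.377,"y":-0.918,"z":0.173,"jaw":-0.42},{"ax":0,"ay":0,"az":0,"x":-0.377,"y":-0.918,"z":0.173,"jaw":-0.42},{"ax":0,"ay":0,"az":0,"x":-0.377,"y":-0.918,"z":0.173,"jaw":-0.42},{"ax":0,"ay":0,"az":0,"x":-0.377,"y":-0.918,"z":0.173,"jaw":-0.42},{"ax":0,"ay":0,"az":0,"x":-0.377,"y":-0.918,"z":0.173,"jaw":-0.42},{"ax":0,"ay":0,"az":0,"x":-0.377,"y":-0.918,"z":0.173,"jaw":-0.42},{"ax":0,"ay":0,"az":0,"x":-0.377,"y":-0.918,"z":0.173,"jaw":-0.42},{"ax":0,"ay":0,"az":0,"x":0,"y":0,"z":0,"jaw":-0.42},{"ax":0,"ay":0,"az":0,"x":0,"y":0,"z":0,"jaw":-0.42}]}}

```text
time_s: 2.6
tool_pos: [0.4495, -0.0054, 0.3006]
tcp_rot: [-0.001, 0.013, 1.0, 0.0]
ft_force: [-0.3, 0.5, 0.4]
width: 0.709
gripper_force: 0.0
```

{"op": "drive_tool", "data": {"motion": [{"ax":0,"ay":0,"az":0,"x":0,"y":0,"z":0.6,"jaw":-0.42},{"ax":0,"ay":0,"az":0,"x":0,"y":0,"z":0.6,"jaw":-0.42},{"ax":0,"ay":0,"az":0,"x":0,"y":0,"z":0,"jaw":-0.42}]}}

```text
time_s: 2.98
tool_pos: [0.4486, -0.0044, 0.2519]
tcp_rot: [-0.002, 0.012, 1.0, 0.0]
ft_force: [-1.0, -0.2, -0.0]
width: 0.709
gripper_force: 0.0
```

Run:
```python
from plant import eyes
import cv2
p,d=eyes.capture("scene"); cv2.imwrite("pics/s1.png",cv2.resize(p[140:320,220:420,::-1],None,fx=3.3,fy=3.3,interpolation=cv2.INTER_CUBIC))
```

```text
(no output)
```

View pics/s1.png

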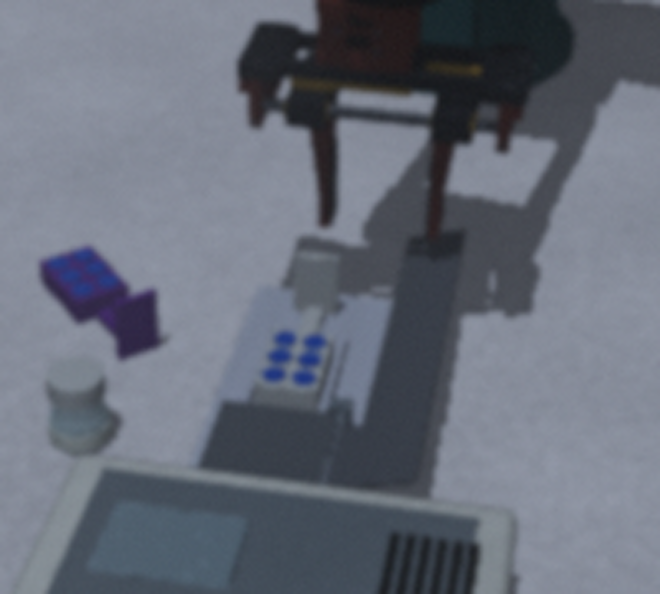

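The picture shows the right finger over the plate at (435,240). The left finger, at (328,225), is in line with the tab at (318,260) and behind it. Now I'll press.

{"op": "drive_tool", "data": {"motion": [{"ax":0,"ay":0,"az":0,"x":0,"y":0.01,"z":0.22,"jaw":-0.42},{"ax":0,"ay":0,"az":0,"x":0,"y":-0.01,"z":0.22,"jaw":-0.42},{"ax":0,"ay":0,"az":0,"x":0,"y":0,"z":0.22,"jaw":-0.42},{"ax":0,"ay":0,"az":0,"x":0,"y":0,"z":0.22,"jaw":-0.42},{"ax":0,"ay":0,"az":0,"x":0,"y":0,"z":0,"jaw":-0.42},{"ax":0,"ay":0,"az":0,"x":0,"y":0,"z":0,"jaw":-0.42}]}}

```text
time_s: 3.78
tool_pos: [0.4503, -0.0054, 0.2176]
tcp_rot: [0.0, 0.013, 1.0, 0.0]
ft_force: [-0.0, 3.0, 7.3]
width: 0.711
gripper_force: 3.8
```

Run:
```python
from plant import eyes
from h import *
import cv2
p,d=eyes.capture("scene"); cv2.imwrite("pics/s2.png",cv2.resize(p[140:320,220:420,::-1],None,fx=3.3,fy=3.3,interpolation=cv2.INTER_CUBIC))
p,d=eyes.capture("top"); W=cloud("top",d)
Q=W[165:225,322:372].reshape(-1,3); Q=Q[(Q[:,0]>.625)&(Q[:,0]<.675)&(Q[:,1]>-.075)&(Q[:,1]<-.015)&(Q[:,2]>.03)]
k=np.polyfit(Q[:,1],Q[:,2],1);print("roof slope rad",np.arctan(k[0]),Q[:,2].max())
```

```text
roof slope rad -0.44115010849644587 0.07527408550766812
```

View pics/s2.png

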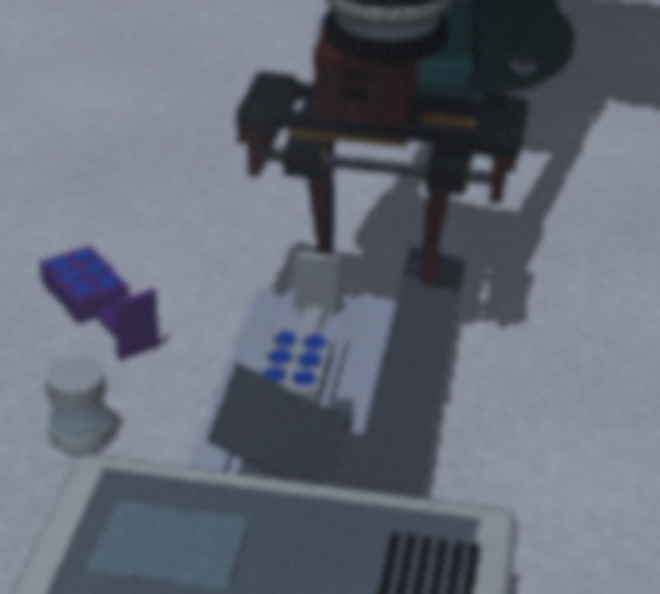

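The flap is raised to about 0.44 rad and the finger is behind the tab. I'll go 2.5 mm deeper, then push.

{"op": "drive_tool", "data": {"motion": [{"ax":0,"ay":0,"az":0,"x":0,"y":0,"z":0.07,"jaw":-0.42},{"ax":0,"ay":0,"az":0,"x":-0.1,"y":0,"z":0,"jaw":-0.42},{"ax":0,"ay":0,"az":0,"x":-0.1,"y":0,"z":0,"jaw":-0.42},{"ax":0,"ay":0,"az":0,"x":-0.1,"y":0,"z":0,"jaw":-0.42},{"ax":0,"ay":0,"az":0,"x":-0.15,"y":0,"z":0,"jaw":-0.42},{"ax":0,"ay":0,"az":0,"x":-0.15,"y":0,"z":0,"jaw":-0.42},{"ax":0,"ay":0,"az":0,"x":-0.15,"y":0,"z":0,"jaw":-0.42},{"ax":0,"ay":0,"az":0,"x":-0.15,"y":0,"z":0,"jaw":-0.42},{"ax":0,"ay":0,"az":0,"x":-0.1,"y":0,"z":0,"jaw":-0.42},{"ax":0,"ay":0,"az":0,"x":0,"y":0,"z":0,"jaw":-0.42}]}}

```text
time_s: 5.12
tool_pos: [0.4881, -0.0062, 0.2143]
tcp_rot: [-0.003, 0.013, 1.0, 0.001]
ft_force: [-5.3, 1.9, 7.6]
width: 0.713
gripper_force: 4.2
```

Run:
```python
from plant import eyes
from h import *
import cv2
p,d=eyes.capture("scene"); cv2.imwrite("pics/s3.png",cv2.resize(p[140:320,220:420,::-1],None,fx=3.3,fy=3.3,interpolation=cv2.INTER_CUBIC))
p,d=eyes.capture("top"); W=cloud("top",d)
Q=W[165:225,322:372].reshape(-1,3); Q=Q[(Q[:,0]>.625)&(Q[:,0]<.675)&(Q[:,1]>-.075)&(Q[:,1]<-.015)&(Q[:,2]>.03)]
k=np.polyfit(Q[:,1],Q[:,2],1);print("roof slope rad",np.arctan(k[0]),Q[:,2].max())
```

```text
roof slope rad -0.5563364999252471 0.08066621656487605
```

View pics/s3.png

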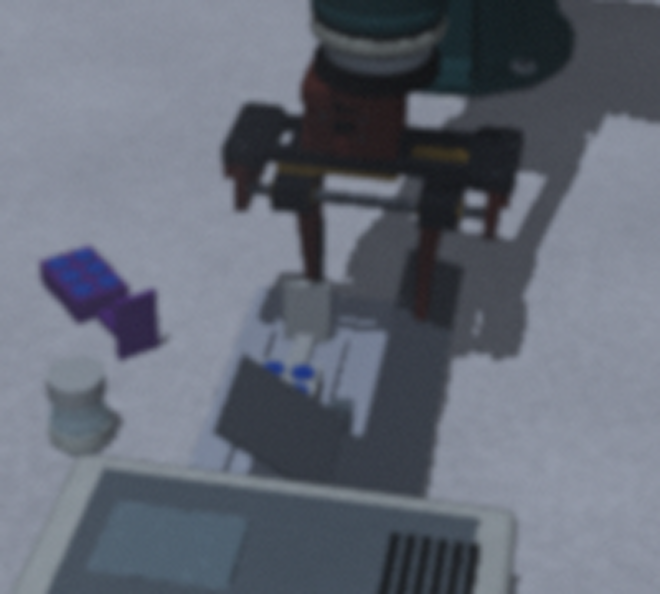

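The tab moves ahead of the finger and the flap stays at about 0.55 rad. I'll keep pushing.

{"op": "drive_tool", "data": {"motion": [{"ax":0,"ay":0,"az":0,"x":-0.1,"y":0,"z":0,"jaw":-0.42},{"ax":0,"ay":0,"az":0,"x":-0.15,"y":0,"z":0,"jaw":-0.42},{"ax":0,"ay":0,"az":0,"x":-0.15,"y":0,"z":0,"jaw":-0.42},{"ax":0,"ay":0,"az":0,"x":-0.15,"y":0,"z":0,"jaw":-0.42},{"ax":0,"ay":0,"az":0,"x":-0.15,"y":0,"z":0,"jaw":-0.42},{"ax":0,"ay":0,"az":0,"x":-0.15,"y":0,"z":0,"jaw":-0.42},{"ax":0,"ay":0,"az":0,"x":-0.15,"y":0,"z":0,"jaw":-0.42},{"ax":0,"ay":0,"az":0,"x":-0.15,"y":0,"z":0,"jaw":-0.42},{"ax":0,"ay":0,"az":0,"x":-0.15,"y":0,"z":0,"jaw":-0.42},{"ax":0,"ay":0,"az":0,"x":-0.15,"y":0,"z":0,"jaw":-0.42},{"ax":0,"ay":0,"az":0,"x":-0.1,"y":0,"z":0,"jaw":-0.42},{"ax":0,"ay":0,"az":0,"x":0,"y":0,"z":0,"jaw":-0.42},{"ax":0,"ay":0,"az":0,"x":0,"y":0,"z":0,"jaw":-0.42}]}}

```text
time_s: 6.85
tool_pos: [0.5501, -0.0078, 0.2143]
tcp_rot: [-0.003, 0.013, 1.0, 0.001]
ft_force: [-4.1, 2.6, 8.0]
width: 0.712
gripper_force: 4.3
```

Now I'll creep the last stretch, watching the force.

{"op": "drive_tool", "data": {"motion": [{"ax":0,"ay":0,"az":0,"x":-0.05,"y":0,"z":0,"jaw":-0.42},{"ax":0,"ay":0,"az":0,"x":-0.05,"y":0,"z":0,"jaw":-0.42},{"ax":0,"ay":0,"az":0,"x":-0.05,"y":0,"z":0,"jaw":-0.42},{"ax":0,"ay":0,"az":0,"x":-0.05,"y":0,"z":0,"jaw":-0.42},{"ax":0,"ay":0,"az":0,"x":-0.03,"y":0,"z":0,"jaw":-0.42},{"ax":0,"ay":0,"az":0,"x":0,"y":0,"z":0,"jaw":-0.42}]}}

```text
time_s: 7.6
tool_pos: [0.559, -0.008, 0.2142]
tcp_rot: [-0.003, 0.013, 1.0, 0.001]
ft_force: [-5.8, 2.6, 8.1]
width: 0.708
gripper_force: 4.4
```

{"op": "drive_tool", "data": {"motion": [{"ax":0,"ay":0,"az":0,"x":-0.04,"y":0,"z":0,"jaw":-0.42},{"ax":0,"ay":0,"az":0,"x":0,"y":0,"z":0,"jaw":-0.42},{"ax":0,"ay":0,"az":0,"x":0,"y":0,"z":0,"jaw":-0.42}]}}

```text
time_s: 7.98
tool_pos: [0.5605, -0.008, 0.2142]
tcp_rot: [-0.003, 0.013, 1.0, 0.001]
ft_force: [-6.4, 2.6, 9.1]
width: 0.708
gripper_force: 4.4
```

{"op": "drive_tool", "data": {"motion": [{"ax":0,"ay":0,"az":0,"x":-0.04,"y":0,"z":0,"jaw":-0.42},{"ax":0,"ay":0,"az":0,"x":-0.02,"y":0,"z":0,"jaw":-0.42},{"ax":0,"ay":0,"az":0,"x":0,"y":0,"z":0,"jaw":-0.42}]}}

```text
time_s: 8.35
tool_pos: [0.563, -0.0081, 0.2142]
tcp_rot: [-0.003, 0.013, 1.0, 0.001]
ft_force: [-6.3, 2.0, 9.1]
width: 0.711
gripper_force: 4.4
```

{"op": "drive_tool", "data": {"motion": [{"ax":0,"ay":0,"az":0,"x":-0.04,"y":0,"z":0,"jaw":-0.42},{"ax":0,"ay":0,"az":0,"x":-0.02,"y":0,"z":0,"jaw":-0.42},{"ax":0,"ay":0,"az":0,"x":0,"y":0,"z":0,"jaw":-0.42}]}}

```text
time_s: 8.72
tool_pos: [0.565, -0.0082, 0.2142]
tcp_rot: [-0.003, 0.013, 1.0, 0.001]
ft_force: [-7.1, 1.5, 8.6]
width: 0.709
gripper_force: 5.7
```

{"op": "drive_tool", "data": {"motion": [{"ax":0,"ay":0,"az":0,"x":-0.04,"y":0,"z":0,"jaw":-0.42},{"ax":0,"ay":0,"az":0,"x":-0.02,"y":0,"z":0,"jaw":-0.42},{"ax":0,"ay":0,"az":0,"x":0,"y":0,"z":0,"jaw":-0.42}]}}

```text
time_s: 9.1
tool_pos: [0.5658, -0.0082, 0.214]
tcp_rot: [-0.006, 0.013, 1.0, 0.001]
ft_force: [-12.0, 1.5, 14.3]
width: 0.71
gripper_force: 8.0
```

Run:
```python
from plant import eyes
import cv2
p,d=eyes.capture("scene"); cv2.imwrite("pics/s4.png",cv2.resize(p[170:300,250:390,::-1],None,fx=4.5,fy=4.5,interpolation=cv2.INTER_CUBIC))
```

```text
(no output)
```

View pics/s4.png

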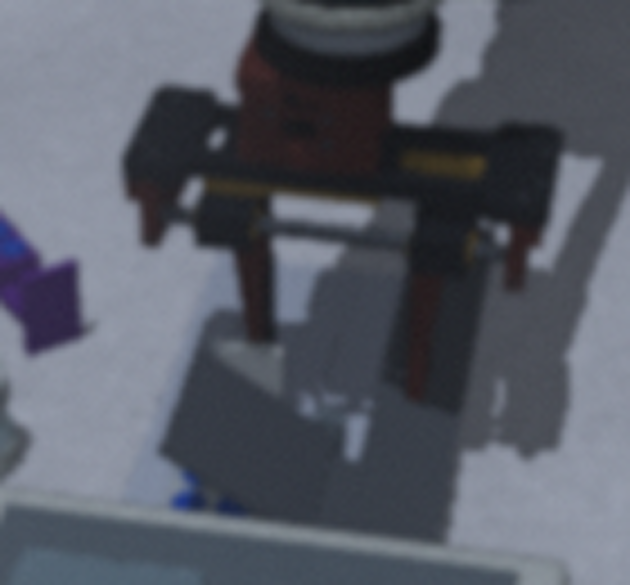

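The force has risen sharply while the advance stalled at tool x ≈ 0.566, and the vial tops are under the roof at the analyser. One small push will confirm it is home.

{"op": "drive_tool", "data": {"motion": [{"ax":0,"ay":0,"az":0,"x":-0.03,"y":0,"z":0,"jaw":-0.42},{"ax":0,"ay":0,"az":0,"x":0,"y":0,"z":0,"jaw":-0.42}]}}

```text
time_s: 9.4
tool_pos: [0.5661, -0.0082, 0.2138]
tcp_rot: [-0.007, 0.013, 1.0, 0.001]
ft_force: [-14.1, 1.0, 15.9]
width: 0.71
gripper_force: 9.2
```

It has stalled, so the cassette is home. I'll back off the tab with the flap still held, then rise.

{"op": "drive_tool", "data": {"motion": [{"ax":0,"ay":0,"az":0,"x":0.1,"y":0,"z":0,"jaw":-0.42},{"ax":0,"ay":0,"az":0,"x":0.15,"y":0,"z":0,"jaw":-0.42},{"ax":0,"ay":0,"az":0,"x":0.1,"y":0,"z":0,"jaw":-0.42},{"ax":0,"ay":0,"az":0,"x":0,"y":0,"z":0,"jaw":-0.42},{"ax":0,"ay":0,"az":0,"x":0,"y":0,"z":-0.15,"jaw":-0.42},{"ax":0,"ay":0,"az":0,"x":0,"y":0,"z":-0.15,"jaw":-0.42},{"ax":0,"ay":0,"az":0,"x":0,"y":0,"z":-0.2,"jaw":-0.42},{"ax":0,"ay":0,"az":0,"x":0,"y":0,"z":-0.2,"jaw":-0.42},{"ax":0,"ay":0,"az":0,"x":0,"y":0,"z":-0.5,"jaw":-0.42},{"ax":0,"ay":0,"az":0,"x":0,"y":0,"z":-0.8,"jaw":-0.42},{"ax":0,"ay":0,"az":0,"x":0.6,"y":0.8,"z":-0.8,"jaw":-0.42},{"ax":0,"ay":0,"az":0,"x":0.6,"y":0.9,"z":-0.5,"jaw":-0.42},{"ax":0,"ay":0,"az":0,"x":0.5,"y":0.9,"z":0,"jaw":-0.42},{"ax":0,"ay":0,"az":0,"x":0.3,"y":0.9,"z":0,"jaw":-0.42},{"ax":0,"ay":0,"az":0,"x":0.3,"y":0.9,"z":0,"jaw":-0.42},{"ax":0,"ay":0,"az":0,"x":0.3,"y":0.9,"z":0,"jaw":-0.42},{"ax":0,"ay":0,"az":0,"x":0,"y":0.9,"z":0,"jaw":-0.42},{"ax":0,"ay":0,"az":0,"x":0,"y":0.5,"z":0,"jaw":-0.42},{"ax":0,"ay":0,"az":0,"x":0,"y":0,"z":0,"jaw":-0.42}]}}

```text
time_s: 11.78
tool_pos: [0.4598, 0.2628, 0.3465]
tcp_rot: [-0.0, 0.012, 1.0, -0.0]
ft_force: [0.1, -0.9, -0.4]
width: 0.711
gripper_force: 0.0
```

Run:
```python
from plant import eyes,manip
from h import *
import cv2
p,d=eyes.capture("top"); cv2.imwrite("pics/t5.png",cv2.resize(p[160:325,280:460,::-1],None,fx=4,fy=3.6,interpolation=cv2.INTER_CUBIC)); W=cloud("top",d)
Q=W[165:225,322:372].reshape(-1,3); Q=Q[(Q[:,0]>.625)&(Q[:,0]<.675)&(Q[:,1]>-.075)&(Q[:,1]<-.015)&(Q[:,2]>.03)]
k=np.polyfit(Q[:,1],Q[:,2],1);print("roof slope",np.arctan(k[0]))
T=W[200:290,330:365].reshape(-1,3); T=T[(T[:,0]<.60)&(T[:,2]>.045)&(T[:,2]<.08)]
print("tab",len(T),T.min(0),T.max(0),np.median(T,0),manip.get_obs()["tool_pos"],manip.get_obs()["ft_force"])
```

```text
roof slope -0.0023080027021071233
tab 45 [ 0.57351834 -0.0620709   0.04527632] [ 0.57783367 -0.03262463  0.05783799] [ 0.57543791 -0.04652752  0.05357024] [0.45981416 0.26195361 0.34649186] [ 0.69939659 -0.13401331  1.18911953]
```

View pics/t5.png

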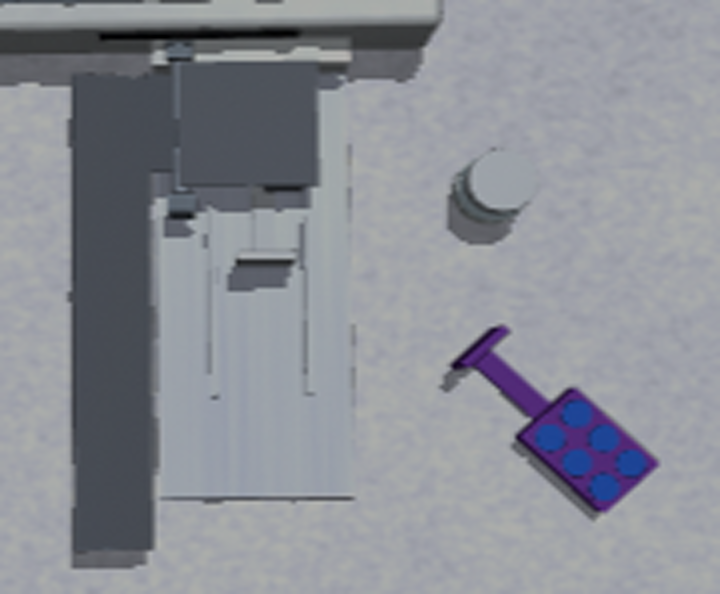

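The flap is shut (roof slope 0). The tab, at crop (265,257), has its rear face at dock x ≈ -43, against a home value of -44. The other objects in this crop (the jar and the purple look-alike) are where they were. I'll hand it in.

```bash
python3 -c "
from plant import manip
print(manip.close_job())"
```

```text
the job is handed in; nothing more can be done
None
```

The cassette is home against the back stop, the flap has sprung shut behind it, and the arm is clear; I handed the job in at about 12 s of the 35 s allowed.

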